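# Roll the belt pulley into its bay under the low shelf

## Robot

A 7-joint arm with a two-finger parallel gripper is mounted at the origin on a cart in front of the work surface, level with it; the furniture and walls round the work are solid. World frame = base frame: x ahead of the robot, y to its left, z up, the work surface at z = 0. Lengths are in mm, angles in degrees, forces in N, time in s.
With the tool pointing down it reaches from about 425 to 875 mm from the base axis. Payload 4.7 kg.
Tool frame: the origin (TCP) lies at the very end of the fingers, on their centre line; the grasp point (between the pads) lies 19 mm behind it; z points along the fingers, y is the line along which they close (so a half turn about z gives the same grasp; the last joint's range is limited). The gripper opens to 85 mm and grips with 20 to 120 N. Pads are 22 mm wide; open, the fingers measure 114 mm over their backs; the gripper's body (76 mm by 85 mm) begins 54 mm behind the grasp point. The pads swing forward as they close: fully open they stand 13 mm farther back than shut.
Start: joints at [70.078, 18.392, -4.016, 83.108, 1.295, 78.541, -3.26], TCP at [230.054, -607.947, 231.349] pointing down, gripper open.
Joint ranges: [-163.93, 163.93], [-17.29, 119.83], [-79.2, 71.16], [3.27, 140.29], [-89.18, 269.18], [5.43, 117.66], [-154.24, 154.24]. Speed limits (degrees/s): [147.25, 147.25, 180, 180, 180, 180, 180].

## Interface

Orientations are given as [roll, pitch, yaw] about the fixed x, y, z axes, in that order (R = Rz(yaw) Ry(pitch) Rx(roll)).
In Python, from cell import ctrl, eyes, order gives the robot as it stands. The module is installed in compiled form; this text tells all that it offers.
- The arm moves only by the tool jog_arm, never from a script. Its argument "targets" is text: rows parted by semicolons, each of 5 numbers parted by spaces: the finger opening in m, from 0 to 0.0854, then the shift along the tool's x, y, z in normalised numbers (1 is 0.75 m), then the turn about the tool's z in a scale on which 1.0 is 2 pi rad. In form: grip tx ty tz spin; .... A call has exactly 8 rows; each row is the pose to reach, as a shift and turn from the pose commanded when the call began, along the tool's axes at that moment; what a row does not reach only later rows make up. A row lasts 1/8 s, in which the tool goes at most 62.5 mm and 10.7 degrees, less where a joint would pass 70% of its speed; a pose out of reach is approached as far as the arm can. Shift and turn numbers lie between -1 and 1, and a call with a number outside is refused. A call with a gripper value outside its range is refused whole. The fingers move at their own pace and stop on an object; the grip force is fixed at half the most. Time passes only in rows, so rows that repeat a pose let the fingers close, or fill a call up. It gives the time, the measured TCP pose, the force, the opening and the grip force at its end, in the units of the state.
- ctrl.get_state(): the state, without advancing time (a new reading comes with each control period).
- eyes.grab_frame(name): name is "scene" or "top" or "wrist"; returns a dict with "img" (400x640x3 uint8, blue, green, red), "intrinsics" (3x3 intrinsics, pixels), "distortion" ([k1, k2, p1, p2, k3] as OpenCV has them; the pictures are not rectified), "rvec" (rotation vector, rad) and "tvec" (3), from world to camera coordinates, as OpenCV has them. Camera axes: x right, y down, z forward; pixel columns grow to the right and rows downward; lengths in mm; the calibration is good to about 2 mm. A picture is of the moment at which its call begins. There is no depth.
- order.job_done(): hands the job in; it is judged then, once.
The state is a dict: "clock": time; "qpos": joint angles; "joint_velocities": joint speeds; "effort": joint torques, N m; "eef_pos": TCP position; "tcp_rot": TCP orientation; "ft_force": force on the tool from outside, world axes, zero at the start; "torque": the same for the moment, N m; "grip_width": finger opening in mm; "grip_force": force on a finger pad.
Only numpy, scipy, OpenCV 4.12 (cv2) and the standard library are available. Lean on these libraries where they do the work, as an engineer would, in place of code of your own. Each camera call takes 0.05 s, during which the arm holds its last target. There are 200 camera calls.

## Task

Roll the toothed belt pulley on its rim into the bay under the low shelf: over the half-round sill and home between the sill and the end stop, and leave it standing upright there. Roll it the whole way with its rim on the bench: do not carry it, do not drag it without turning, and never let it fall flat. Do not disturb the other things on the bench.

Things in the scene. Friction and masses are not known exactly. Their poses are not given: they have to be found in the camera images.
- pulley: Loose aluminium toothed belt pulley standing on its rim: disc 120 mm over 32 flat-topped teeth, 36 mm wide, 0.4 to 0.8 kg, flat side faces (grip across these near the rim). Origin at the disc's centre, 60 mm up; y = axle (level); it rolls along the level line across y. Left at rest it stands and stays put; given a shove it rolls on; leaned over 15 degrees it topples.
- pulley_hole (a point): Centre of the 12 mm dark balance hole seen on both side faces, 42 mm from the pulley's centre along its z; straight above the centre at the start, it goes round as the pulley rolls. Note: fingers pushing the rim at or above axle height can jam on it; leaning back and bearing on it below the axle they let it turn, as does a pinch across the faces that travels round with the rim.
- bay: Fixed low plywood shelf over a roll-in bay. Origin on the bench (z = 0) under the centre of the parked pulley; x level, pointing into the bay (the rolling direction), y left. The lane floor is the bench. Kerbs 10 mm high, 52 mm apart inside, run along it from x = -90 to 60 mm and flare out before that to about 82 mm apart at x = -127 mm.
- bay_sill (a point): Top of the sill, a half-round strip across the lane, 5 mm high and 15 mm wide, at x = -27.5 mm in the bay's frame. The rolling pulley first touches it with its centre at bay x = -53 mm, and drops down behind it.
- bay_stop (a point): Middle of the top edge of the end stop's face, an upright plate 75 mm high across the lane at bay x = 62 mm. Between stop and sill the pulley's centre has bay x = -2 to 2 mm.
- bay_edge (a point): Middle of the lower front edge of the shelf board, 150 mm above the bench at bay x = -50 mm. Board: 18 mm thick, bay x = -50 to 74 mm, y = -75 to 75 mm, a 50 mm high box fixed on it, legs at y = -66 and 66 mm from x = 2 mm on. An upright gripper strikes this edge before the pulley is home: lean the tool 25 to 45 degrees, hand towards -x.
- sanding_block: Bystander, leave alone: brown-topped sanding block 66 x 112 x 31 mm. Origin at the centre of its underside.
- tape_roll: Bystander, leave alone: roll of masking tape lying flat, 99 mm across, 24 mm high. Origin at the centre of its underside.
- try_square: Bystander, leave alone: try square lying flat, 110 x 158 x 18 mm. Origin at the centre of its underside.
- glue_bottle: Bystander, leave alone: standing white glue bottle 58 mm across, 175 mm tall. Origin at the centre of its underside.

How it is judged:
By the outcome, as a careful person would: the job done as asked, in the order asked, and still so for the second after the job is handed in, with the robot touching nothing.
It also fails if it takes over 72 s, if anything falls off the work surface, if the arm or the gripper's body presses on something with over 40 N, if the wrist force passes 120 N, or if a joint passes its speed limit or range.

## Working session

There is one attempt and no reset: what is moved stays moved. The work goes in short steps, Python scripts to look and compute and a tool call to move; the robot and the scene stay as the last step left them, time stands still between calls to the robot, and variables do not carry over. Pictures are saved under pics/ and viewed, at most 10 in all, crops included, and the job is handed in when it is done.

Besides the shell and the picture viewer there is one more tool, called after "Emit:" as a command line: name --argument value ..., lists and objects as JSON in quotes. jog_arm: Moves the arm, as the interface text tells. Its arguments: {"type":"object","properties":{"targets":{"type":"string"}},"required":["targets"]}

```bash
mkdir -p pics
cat > h.py <<'E'
import numpy as np, cv2
from cell import ctrl, eyes, order
def cam(n):
    f=eyes.grab_frame(n); return f
def ray(f,px):
    K=np.array(f["intrinsics"],float);d=np.array(f["distortion"],float)
    p=cv2.undistortPoints(np.array(px,float).reshape(-1,1,2),K,d).reshape(-1,2)
    R=cv2.Rodrigues(np.array(f["rvec"],float))[0];t=np.array(f["tvec"],float).reshape(3)
    D=np.c_[p,np.ones(len(p))]@R
    return -R.T@t,D/np.linalg.norm(D,axis=1)[:,None]
def plane(f,px,z):
    c,D=ray(f,px); return c+D*((z-c[2])/D[:,2])[:,None]
def tri(fs,pxs):
    A=np.zeros((3,3));b=np.zeros(3);cs=[]
    for f,p in zip(fs,pxs):
        c,D=ray(f,[p]);d=D[0];M=np.eye(3)-np.outer(d,d);A+=M;b+=M@c;cs.append((c,d))
    x=np.linalg.solve(A,b); return x,[np.linalg.norm(np.cross(x-c,d)) for c,d in cs]
def proj(f,X):
    return cv2.projectPoints(np.array(X,float).reshape(-1,3),np.array(f["rvec"],float),np.array(f["tvec"],float),np.array(f["intrinsics"],float),np.array(f["distortion"],float))[0].reshape(-1,2)
E
python3 - <<'E'
from h import *
import pickle
for n in("scene","top"):
    f=cam(n);cv2.imwrite(f"pics/{n}0.png",f["img"]);pickle.dump(f,open(n+".pkl","wb"));print(n,ray(f,[(320,200)]))
s=ctrl.get_state();print(s)
E
```

```text
scene (array([-59.92517784, 928.81814079, 850.60550501]), array([[ 0.45489978, -0.63807818, -0.62122655]]))
top (array([ 323.71206201,  159.26861352, 1166.31777337]), array([[ 0.16639956, -0.00262243, -0.98605492]]))
{'clock': 0.1, 'qpos': array([70.07777668, 18.43652145, -4.0159922 , 83.16810077,  1.29352218,
       78.54310946, -3.2601706 ]), 'joint_velocities': array([ 0.05031367, -0.10202988,  0.02475249, -0.18815849,  0.00697854,
        0.00115212,  0.072227  ]), 'effort': array([-3.24996072e-04, -4.94877648e+01, -3.84453591e-01, -3.15209305e+01,
        1.28233890e-02,  7.55331886e-03,  2.18219725e-05]), 'eef_pos': array([ 229.86878263, -607.46532229,  230.31192621]), 'tcp_rot': array([-1.79897424e+02,  3.98443133e-03,  2.07317975e+01]), 'ft_force': array([-0.40790973,  0.30008466,  0.15588241]), 'torque': array([-0.02632081,  0.08237121,  0.00100882]), 'grip_force': 0.0, 'grip_width': 85.0112494804637}
```

View pics/scene0.png

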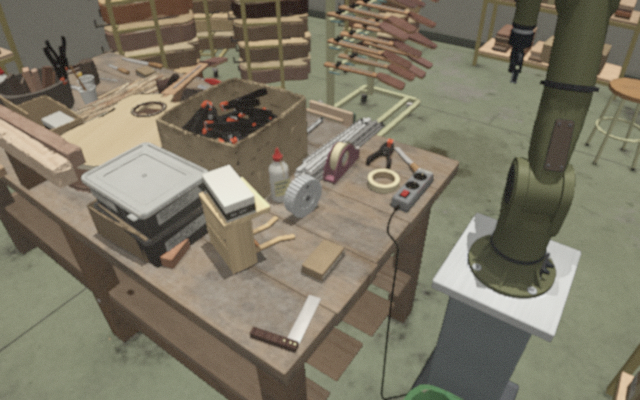

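View pics/top0.png

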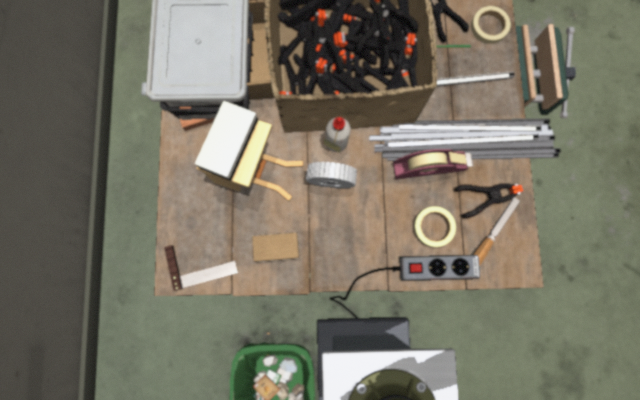

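Scene view: the pulley is at about (302,195), the bay's shelf at (230,190–240), its flared kerbs at (265–295,225–240), and the glue bottle at (278,178). Top view: the pulley is at (331,175), the shelf's white box at (227,138), the kerb ends at (302,163) and (289,196), and the bottle at (337,135). I'll take enlarged crops next.

Run:
```python
from h import *
import pickle
f=pickle.load(open("top.pkl","rb"));g=pickle.load(open("scene.pkl","rb"))
a=cv2.resize(f["img"][90:210,185:365],None,fx=4.4,fy=4.4,interpolation=cv2.INTER_CUBIC);cv2.imwrite("pics/t1.png",a)
b=cv2.resize(g["img"][140:275,190:340],None,fx=4.4,fy=4.4,interpolation=cv2.INTER_CUBIC);cv2.imwrite("pics/s1.png",b)
print(plane(f,[(302,163),(289,196),(331,187),(272,152),(235,188),(198,170)],0))
```

```text
[[617.94652307 200.20193599   0.        ]
 [532.61567814 234.51855629   0.        ]
 [553.42009408 127.42528597   0.        ]
 [648.95478128 277.15802715   0.        ]
 [556.44815634 371.75309671   0.        ]
 [605.70880783 467.27669685   0.        ]]
```

View pics/t1.png

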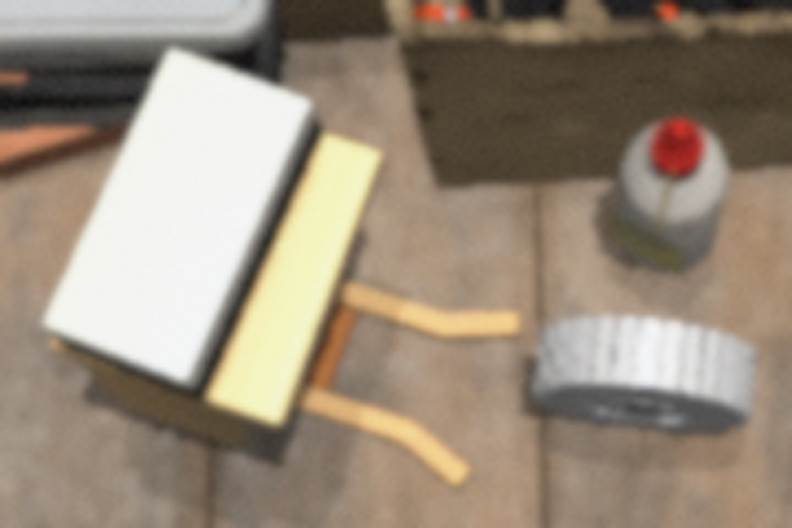

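View pics/s1.png

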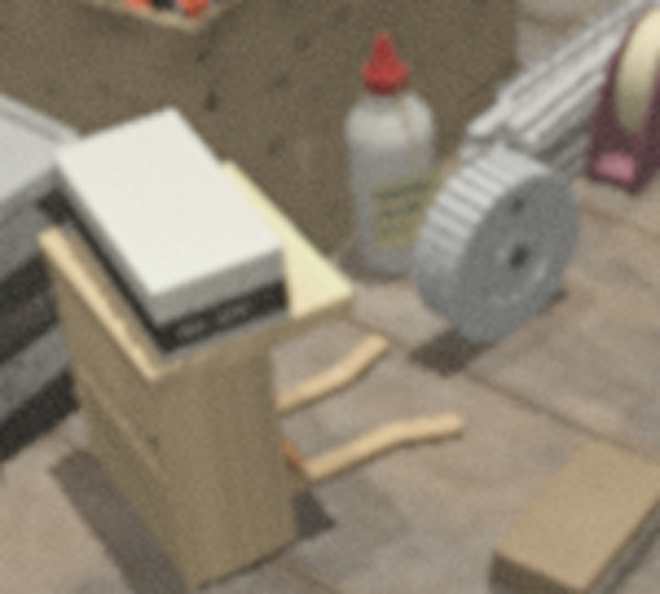

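Top crop (4.4x, offset 185,90): board front edge (380,155)–(275,425), kerb tips (518,322) and (462,480), kerb bends (445,330) and (405,425). The pulley face's lower arc runs (535,395)–(752,420), with its hub at about (645,405). Scene crop (4.4x, offset 190,140): hub (519,255), hole (518,205), board corner (350,295).

Run:
```python
from h import *
import pickle
np.set_printoptions(precision=1,suppress=True)
f=pickle.load(open("top.pkl","rb"));g=pickle.load(open("scene.pkl","rb"))
T=lambda *p:np.array(p,float)/4.4+[185,90]-0.38
S=lambda *p:np.array(p,float)/4.4+[190,140]-0.38
b=plane(f,T((380,155),(275,425)),168);print("edge",b,np.linalg.norm(b[0]-b[1]))
d=b[0]-b[1];print("bay y-dir?",np.degrees(np.arctan2(d[1],d[0])))
print("box",plane(f,T((172,48),(313,100),(190,390),(45,325)),218))
k=plane(f,T((518,322),(462,480),(445,333),(405,430),(345,292),(305,400)),10);print("kerbs",k)
print("tri corner",tri([f,g],[T((278,425))[0],S((351,293))[0]]))
print("tri tipA",tri([f,g],[T((462,480))[0],S((462,422))[0]]))
print("tri tipB",tri([f,g],[T((518,322))[0],S((382,340))[0]]))
print("hub z60",plane(g,S((519,255)),60),"hole z102",plane(g,S((518,205)),102),"top hub",plane(f,T((645,405)),60))
print("tri hub",tri([f,g],[T((645,405))[0],S((519,255))[0]]))
print("face ends",plane(f,T((533,385),(753,420)),60))
print("top crest", plane(f,T((650,318),(655,390),(540,325),(755,345)),118))
```

```text
edge [[664.9 262.2 168. ]
 [526.3 314.7 168. ]] 148.20622115112172
bay y-dir? -20.760788303761075
box [[704.8 358.3 218. ]
 [676.4 289.5 218. ]
 [533.9 347.2 218. ]
 [567.2 416.7 218. ]]
kerbs [[615.9 199.   10. ]
 [523.9 232.4  10. ]
 [610.4 241.3  10. ]
 [553.7 264.8  10. ]
 [636.2 299.1  10. ]
 [572.6 322.2  10. ]]
tri corner (array([527.4, 314. , 166.4]), [np.float64(0.9531066131816202), np.float64(0.9531066131815394)])
tri tipA (array([523.8, 232.4,   9.7]), [np.float64(0.11298968360491386), np.float64(0.11298968360500819)])
tri tipB (array([615.9, 198.8,   8.7]), [np.float64(0.3364211066227072), np.float64(0.33642110662278496)])
hub z60 [[554.7 127.5  60. ]] hole z102 [[552.9 129.  102. ]] top hub [[554.7 128.2  60. ]]
tri hub (array([554.4, 128.1,  60.6]), [np.float64(0.20174407432245045), np.float64(0.20174407432251265)])
face ends [[567.4 189.6  60. ]
 [545.   69.2  60. ]]
top crest [[589.2 125.9 118. ]
 [550.5 124.4 118. ]
 [586.7 183.7 118. ]
 [573.4  71.4 118. ]]
```

Run:
```python
from h import *
import pickle
np.set_printoptions(precision=1,suppress=True)
f=pickle.load(open("top.pkl","rb"));g=pickle.load(open("scene.pkl","rb"))
T=lambda *p:np.array(p,float)/4.4+[185,90]-0.38
S=lambda *p:np.array(p,float)/4.4+[190,140]-0.38
print("cap",tri([f,g],[T((681,130))[0],S((384,38))[0]]),tri([f,g],[T((678,155))[0],S((385,75))[0]]))
print("bottle base front",plane(f,T((655,272)),0),plane(g,S((385,275),(350,250),(430,250)),0))
print("tray box base",plane(f,T((440,185),(640,180)),0))
```

```text
cap (array([672.1, 109.4, 174.9]), [np.float64(0.05233589993933723), np.float64(0.05233589993909045)]) (array([670. , 110.9, 147.5]), [np.float64(1.8946134172245328), np.float64(1.894613417224772)])
bottle base front [[646.8 118.5   0. ]] [[664.7 136.5   0. ]
 [702.9 128.6   0. ]
 [656.3  97.    0. ]]
tray box base [[702.9 244.1   0. ]
 [703.2 125.8   0. ]]
```

The rows are not in the units I measure in: shifts go in shares of 0.75 m and turns go in shares of 2 pi rad. I convert before sending: 0.29 m / 0.75 = 0.3867, -0.28 m / 0.75 = -0.3733, -38 degrees / 360 = -0.1056.

Emit:
jog_arm --targets "0.0854 0.04 -0.04 0 -0.0111; 0.0854 0.0933 -0.0933 0 -0.025; 0.0854 0.1467 -0.1467 0 -0.0389; 0.0854 0.2 -0.2 0 -0.0528; 0.0854 0.2533 -0.2533 0 -0.0667; 0.0854 0.3067 -0.3067 0 -0.0806; 0.0854 0.36 -0.3467 0 -0.0944; 0.0854 0.3867 -0.3733 0 -0.1056"

```text
clock: 1.1
eef_pos: [403.2, -241.0, 231.2]
tcp_rot: [-180.0, 0.0, 59.1]
ft_force: [0.1, 0.4, 0.2]
grip_width: 85.7
grip_force: 0.0
```

Scaled: 0.4 m / 0.75 = 0.5333, 0.365 m / 0.75 = 0.4867, -21 degrees / 360 = -0.0583.

Emit:
jog_arm --targets "0.06 0.06 -0.0067 0 -0.0083; 0.06 0.1267 -0.0133 0 -0.0167; 0.06 0.1933 -0.0213 0 -0.025; 0.06 0.2667 -0.0293 0 -0.0333; 0.06 0.34 -0.0373 0 -0.0417; 0.06 0.4133 -0.0453 0 -0.05; 0.06 0.4867 -0.0533 0 -0.0556; 0.06 0.5333 -0.0587 0 -0.0583"

```text
clock: 2.1
eef_pos: [572.8, 123.0, 230.8]
tcp_rot: [-180.0, -0.0, 79.9]
ft_force: [0.2, -0.3, 1.4]
grip_width: 60.0
grip_force: 0.0
```

Run:
```python
from h import *
f=cam("wrist");g=cam("top");a=np.hstack([cv2.resize(f["img"],(640,400)),])
b=cv2.resize(g["img"][60:210,185:425],(640,400),interpolation=cv2.INTER_CUBIC)
cv2.imwrite("pics/w1.png",f["img"]);import pickle;pickle.dump(f,open("w1.pkl","wb"))
print(ctrl.get_state()["eef_pos"],ctrl.get_state()["tcp_rot"],ctrl.get_state()["qpos"]);print(ray(f,[(320,200)]))
```

```text
[572.45137525 125.32646989 230.59179946] [-1.79908309e+02 -1.69818913e-01  8.00761554e+01] [ 23.52824442  15.47720683 -45.49016209  91.37217233  11.02738889
  77.85563557 -33.17357856]
(array([585.69721541, 192.79945698, 373.18242125]), array([[-0.05528809, -0.28656763, -0.95646339]]))
```

View pics/w1.png

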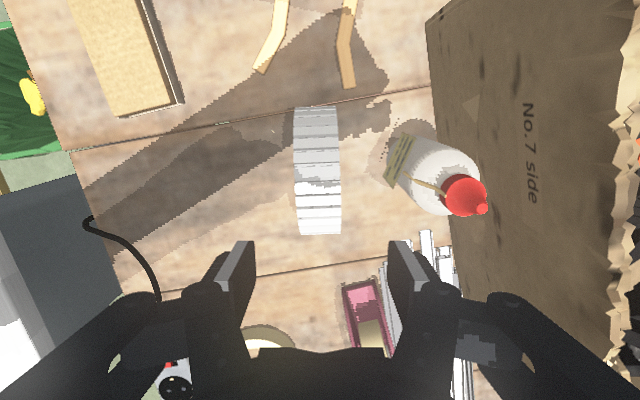

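Wrist view: the pulley crest lies between (293,107) and (341,233), centred at column ~318 between the open fingers (235 and 405). The bottle (cap at (465,195)) is clear on the right, and the kerb tips are at (262,70) and (350,85). Heading matches the tool's yaw of 80°. I'm going down to straddle the pulley.

Scaled: 0.14 m / 0.75 = 0.1867, 0.13 m / 0.75 = 0.1733.

Emit:
jog_arm --targets "0.06 0 0 0.0267 0; 0.06 0 0 0.06 0; 0.06 0 0 0.0933 0; 0.06 0 0 0.1267 0; 0.06 0 0 0.1533 0; 0.06 0 0 0.1733 0; 0.06 0 0 0.1867 0; 0.06 0 0 0.1867 0"

```text
clock: 3.2
eef_pos: [571.9, 121.1, 90.7]
tcp_rot: [-180.0, 0.0, 79.7]
ft_force: [-0.6, 0.0, -0.2]
grip_width: 60.2
grip_force: 0.0
```

Run:
```python
from h import *
import pickle
np.set_printoptions(precision=1,suppress=True)
f=pickle.load(open("w1.pkl","rb"))
# bright crest: pulley edges at z=120 ; kerb tips z=10
print("crest", plane(f,[(294,180),(341,182),(293,150),(339,150),(298,210),(341,210)],119))
print("kerb tips/bends", plane(f,[(262,72),(349,87),(285,30),(341,35)],10))
print(proj(f,[[572.3,125,120]]))
```

```text
crest [[553.8 136.4 119. ]
 [589.9 128.3 119. ]
 [557.7 159.7 119. ]
 [592.4 153.5 119. ]
 [552.1 111.4 119. ]
 [586.2 105.4 119. ]]
kerb tips/bends [[530.2 229.7  10. ]
 [616.  199.6  10. ]
 [561.5 263.9  10. ]
 [615.6 249.7  10. ]]
[[319.7 190.1]]
```

Scaled: -21 degrees / 360 = -0.0583.

Emit:
jog_arm --targets "0.03 0 0 0 0; 0.03 0 0 0 0; 0.03 0 0 0 0; 0.03 0 0 0 -0.0111; 0.03 0 0 0 -0.025; 0.03 0 0 0 -0.0389; 0.03 0 0 0 -0.05; 0.03 0 0 0 -0.0583"

```text
clock: 4.2
eef_pos: [574.1, 119.5, 92.4]
tcp_rot: [179.8, 0.2, 100.8]
ft_force: [1.8, -2.1, 2.7]
grip_width: 34.7
grip_force: 58.7
```

Emit:
jog_arm --targets "0.03 0 0 0 0; 0.03 0 0 0 0; 0.04 0 0 0 0; 0.045 0 0 0 0; 0.05 0 0 0 0; 0.055 0 0 0 0; 0.06 0 0 0 0; 0.06 0 0 0 0"

```text
clock: 5.2
eef_pos: [572.1, 121.3, 91.2]
tcp_rot: [-180.0, 0.0, 100.7]
ft_force: [-1.0, -0.6, -0.7]
grip_width: 60.1
grip_force: 0.0
```

Run:
```python
from h import *
f=cam("top");cv2.imwrite("pics/t2.png",cv2.resize(f["img"][90:210,225:385],None,fx=5,fy=5,interpolation=cv2.INTER_CUBIC))
```

```text
(no output)
```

View pics/t2.png

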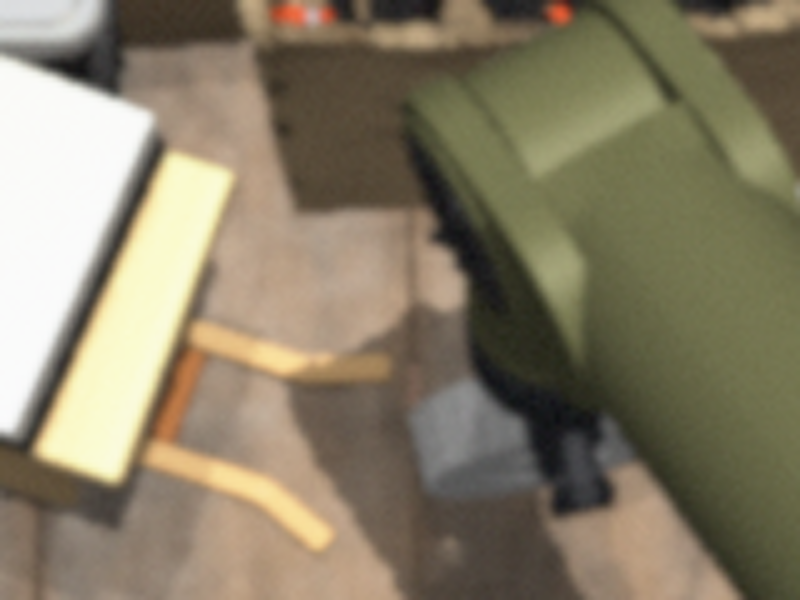

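The pulley stands, turned toward the kerb mouth (front rim about (415,430) in the crop). Next I move behind it with nearly closed fingers.

Scaled: -0.085 m / 0.75 = -0.1133, -0.07 m / 0.75 = -0.0933.

Emit:
jog_arm --targets "0.06 0 0 -0.04 0; 0.06 0 0 -0.0733 0; 0.06 -0.04 0 -0.08 0; 0.04 -0.0933 0 -0.08 0; 0.02 -0.1133 0 -0.0533 0; 0.01 -0.1133 0 0 0; 0.01 -0.1133 0 0.04 0; 0.01 -0.1133 0 0.0587 0"

```text
clock: 6.25
eef_pos: [585.9, 38.6, 44.4]
tcp_rot: [-179.8, -0.1, 100.8]
ft_force: [0.3, -0.5, 0.6]
grip_width: 10.1
grip_force: 0.0
```

Run:
```python
from h import *
s=ctrl.get_state();print(s["eef_pos"],s["tcp_rot"],s["grip_width"],s["ft_force"])
f=cam("wrist");cv2.imwrite("pics/w2.png",f["img"]);import pickle;pickle.dump(f,open("w2.pkl","wb"))
```

```text
[585.93646001  38.61449992  44.37060207] [-1.79767468e+02 -9.51668222e-02  1.00793206e+02] 10.066134697725504 [ 0.28430295 -0.46448828  0.59354367]
```

View pics/w2.png

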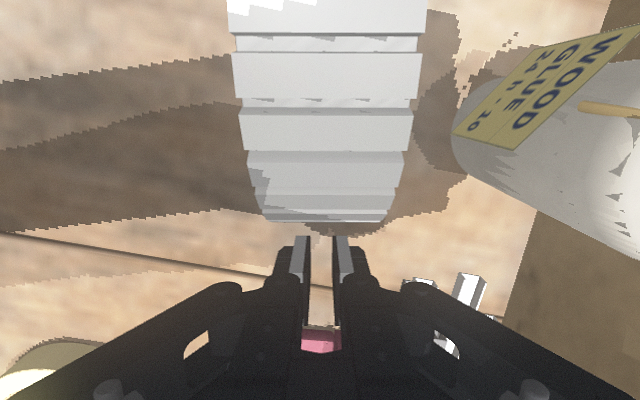

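Wrist view from behind: the pulley rim fills columns 235–425, with its rear silhouette ending at row ~222, columns 265–387. The closed pads at (300–350, 240) are centred on it within about 2 mm. I'll write a numeric tracker for the pulley from this view and start a gentle push.

Scaled: 0.045 m / 0.75 = 0.06, 0.042 m / 0.75 = 0.056.

Emit:
jog_arm --targets "0.01 0.0107 0 0 0; 0.01 0.02 0 0 0; 0.01 0.0253 0 0 0; 0.01 0.032 0 0 0; 0.01 0.04 0 0 0; 0.01 0.048 0 0 0; 0.01 0.056 0 0 0; 0.01 0.06 0 0 0"

```text
clock: 7.3
eef_pos: [579.4, 82.7, 47.2]
tcp_rot: [-180.0, -0.0, 100.8]
ft_force: [-0.2, 0.4, -0.2]
grip_width: 9.6
grip_force: 0.0
```

```bash
cat >> h.py <<'E'
O=np.array([615,334.5]);U=np.array([np.cos(np.radians(69.3)),np.sin(np.radians(69.3))])
def bay(p):
    r=np.array(p)[:2]-O; return np.array([r@U,r@[-U[1],U[0]]])
def track(f,yaw,show=None):
    """pulley centre from the wrist view behind it: rear silhouette row tangent to R=60 at z=60"""
    hsv=cv2.cvtColor(cv2.GaussianBlur(f["img"],(3,3),0),cv2.COLOR_BGR2HSV)
    m=((hsv[...,1]<38)&(hsv[...,2]>85)).astype(np.uint8)
    m[:,:150]=0;m[:,520:]=0
    m=cv2.morphologyEx(m,cv2.MORPH_CLOSE,np.ones((9,9),np.uint8));m=cv2.morphologyEx(m,cv2.MORPH_OPEN,np.ones((9,9),np.uint8))
    n,l,st,ce=cv2.connectedComponentsWithStats(m)
    k=[i for i in range(1,n) if st[i,4]>1500]
    if not k: return None
    k=max(k,key=lambda i:st[i,4]);b=(l==k)
    ys,xs=np.nonzero(b);yb=np.percentile(ys,99.7)
    r=[np.nonzero(b[y])[0] for y in (int(yb)-6,int(yb)-20,int(yb)-50)]
    ends=[(a.min(),a.max()) for a in r]
    c,D=ray(f,[(np.mean(ends[0]),yb)]);d=D[0];h=np.array([np.cos(np.radians(yaw)),np.sin(np.radians(yaw)),0])
    # vertical plane: u=along h
    du,dz=d@h,d[2];L=np.hypot(du,dz);du/=L;dz/=L
    # centre (u0,60): |(u0-cu)*dz-(60-cz)*du|=60
    cu=c@h;cands=[cu+((60-c[2])*du+s*60)/dz for s in(1,-1)]
    u0=max(cands)
    e=plane(f,[(np.mean(ends[0]),yb-6)],62)[0]
    lat=np.array([-h[1],h[0],0]);p=u0*h+(e@lat)*lat
    return p[:2],yb,ends,st[k]
E
python3 - <<'E'
from h import *
import pickle
np.set_printoptions(precision=1,suppress=True)
print(track(pickle.load(open("w2.pkl","rb")),100.8))
for i in range(3):
    f=cam("wrist");s=ctrl.get_state();t=track(f,s["tcp_rot"][2]);print(s["clock"],s["eef_pos"],t,bay(t[0]) if t else"",s["ft_force"])
cv2.imwrite("pics/w3.png",f["img"])
E
```

```text
(array([571.4, 124.8]), np.float64(221.0), [(np.int64(263), np.int64(385)), (np.int64(256), np.int64(392)), (np.int64(248), np.int64(402))], array([  227,     0,   204,   223, 38122], dtype=int32))
7.35 [579.4  83.   47.3] (array([567.2, 150.1]), np.float64(269.0), [(np.int64(290), np.int64(352)), (np.int64(262), np.int64(375)), (np.int64(249), np.int64(389))], array([  225,     0,   189,   275, 42663], dtype=int32)) [-189.4  -20.5] [-0.9  0.2 -0.4]
7.4 [579.4  82.6  47.2] (array([567.2, 150. ]), np.float64(270.0), [(np.int64(290), np.int64(352)), (np.int64(292), np.int64(350)), (np.int64(253), np.int64(386))], array([  224,     0,   191,   275, 41762], dtype=int32)) [-189.5  -20.5] [ 0.2 -0.6  0.2]
7.45 [579.6  82.2  47.2] (array([567.4, 149.6]), np.float64(270.0), [(np.int64(290), np.int64(352)), (np.int64(292), np.int64(350)), (np.int64(255), np.int64(384))], array([  224,     0,   190,   275, 40610], dtype=int32)) [-189.8  -20.8] [-1.1  0.2  0.2]
```

```bash
sed -i 's|^    ys,xs=np.nonzero(b);yb=np.percentile(ys,99.7)|    b[b.sum(1)<100]=False;ys,xs=np.nonzero(b);yb=ys.max()|' h.py
python3 - <<'E'
from h import *
import pickle
np.set_printoptions(precision=1,suppress=True)
print(track(pickle.load(open("w2.pkl","rb")),100.8)[:2])
for i in range(3):
    f=cam("wrist");s=ctrl.get_state();t=track(f,s["tcp_rot"][2]);print(s["clock"],s["eef_pos"],t,bay(t[0]) if t else"")
cv2.imwrite("pics/w3.png",f["img"])
E
```

```text
(array([571.4, 124.8]), np.int64(221))
7.5 [579.6  81.9  47.2] (array([564. , 164.1]), np.int64(229), [(np.int64(260), np.int64(379)), (np.int64(253), np.int64(385)), (np.int64(244), np.int64(394))], array([  222,     0,   193,   275, 39521], dtype=int32)) [-177.4  -12.5]
7.55 [579.7  81.7  47.2] (array([563.5, 166. ]), np.int64(223), [(np.int64(261), np.int64(377)), (np.int64(254), np.int64(384)), (np.int64(246), np.int64(391))], array([  223,     0,   191,   224, 37015], dtype=int32)) [-175.9  -11.4]
7.6 [579.7  81.7  47.2] (array([563.3, 168.4]), np.int64(216), [(np.int64(260), np.int64(379)), (np.int64(253), np.int64(384)), (np.int64(244), np.int64(393))], array([  221,     0,   194,   218, 35971], dtype=int32)) [-173.7  -10.3]
```

View pics/w3.png

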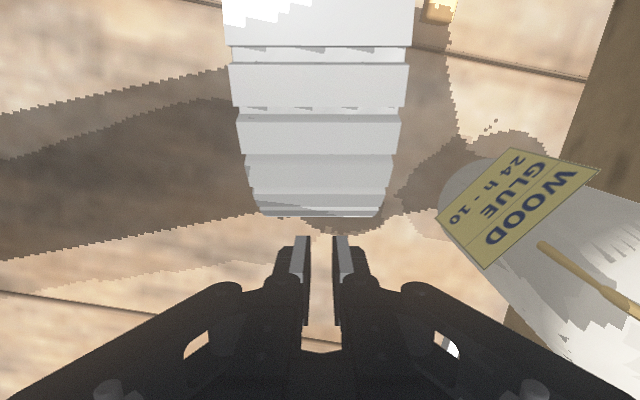

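It coasts at about 45 mm/s without slowing; the centre is now at bay (-174,-10). The view shows it in line with the pads (columns 244–394, centred ~320), so I'll catch it by the rear edge.

Scaled: 0.07 m / 0.75 = 0.0933, -0.01 m / 0.75 = -0.0133.

Emit:
jog_arm --targets "0.05 0.0067 0 -0.0133 0; 0.05 0.0187 0 -0.016 0; 0.05 0.04 0 -0.016 0; 0.05 0.0827 0 -0.016 0; 0.03 0.0893 0 -0.016 0; 0.03 0.0933 0 -0.016 0; 0.03 0.0933 0 -0.016 0; 0.03 0.0933 0 -0.016 0"

```text
clock: 8.6
eef_pos: [565.9, 151.8, 59.6]
tcp_rot: [-179.9, -0.1, 100.7]
ft_force: [-3.6, 2.3, 5.4]
grip_width: 35.3
grip_force: 60.3
```

Run:
```python
from h import *
np.set_printoptions(precision=1,suppress=True)
for i in range(2):
    f=cam("wrist");s=ctrl.get_state();t=track(f,s["tcp_rot"][2]);print(s["clock"],s["eef_pos"],s["tcp_rot"],bay(s["eef_pos"]),s["grip_width"],s["grip_force"],t and t[:3],bay(t[0]) if t else"")
cv2.imwrite("pics/w4.png",f["img"])
```

```text
8.65 [565.9 151.8  59.6] [-179.9   -0.1  100.7] [-188.3  -18.7] 35.40610530433146 60.28350094027701 (array([558.2, 194.9]), np.int64(311), [(np.int64(267), np.int64(374)), (np.int64(262), np.int64(379)), (np.int64(256), np.int64(387))]) [-150.6    3.8]
8.7 [565.9 151.8  59.6] [-179.9   -0.1  100.7] [-188.3  -18.7] 35.36041571996784 60.28355271599139 (array([558.2, 194.9]), np.int64(311), [(np.int64(267), np.int64(374)), (np.int64(262), np.int64(379)), (np.int64(256), np.int64(387))]) [-150.7    3.8]
```

Caught at bay (-151, +4), standing. Pivot it about its own centre onto the lane heading.

Scaled: -0.0237 m / 0.75 = -0.0316, -0.0219 m / 0.75 = -0.0292, 32.7 degrees / 360 = 0.0908.

Emit:
jog_arm --targets "0.03 0.0003 -0.0051 0 0.0139; 0.03 0.0009 -0.0101 0 0.0278; 0.03 0.002 -0.0151 0 0.0417; 0.03 0.0035 -0.02 0 0.0556; 0.03 0.0055 -0.0247 0 0.0694; 0.03 0.0079 -0.0292 0 0.0833; 0.03 0.0092 -0.0316 0 0.0908; 0.03 0.0092 -0.0316 0 0.0908"

```text
clock: 9.7
eef_pos: [543.1, 152.2, 59.8]
tcp_rot: [179.9, -0.0, 68.0]
ft_force: [1.2, -0.9, 4.1]
grip_width: 35.3
grip_force: 60.1
```

Run:
```python
from h import *
np.set_printoptions(precision=1,suppress=True)
for i in range(1):
    f=cam("wrist");s=ctrl.get_state();t=track(f,s["tcp_rot"][2]);print(s["clock"],s["eef_pos"],s["tcp_rot"],bay(s["eef_pos"]),s["grip_width"],s["grip_force"],s["ft_force"],t and t[:3],bay(t[0]) if t else"")
cv2.imwrite("pics/w5.png",f["img"])
```

```text
9.75 [543.1 152.2  59.8] [179.9  -0.   68. ] [-195.9    2.8] 35.30261253669497 60.17286720215452 [ 1.3 -1.   3.9] (array([559.4, 192.9]), np.int64(311), [(np.int64(267), np.int64(374)), (np.int64(263), np.int64(380)), (np.int64(257), np.int64(387))]) [-152.1    2. ]
```

View pics/w5.png

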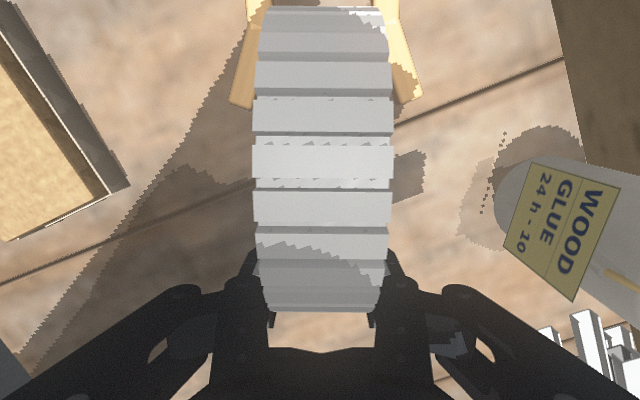

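The pulley sits centred (column 320) between the kerb tips at (243,105) and (403,100), aligned with the lane. Release and back off for the run-up.

Scaled: -0.05 m / 0.75 = -0.0667, -0.012 m / 0.75 = -0.016.

Emit:
jog_arm --targets "0.045 0 0 0 0; 0.05 0 0 0 0; 0.05 0 0 0 0; 0.05 -0.016 0 0 0; 0.05 -0.0427 0 0 0; 0.03 -0.06 0 0 0; 0.01 -0.0667 0 0.008 0; 0.01 -0.0667 0 0.0133 0"

```text
clock: 10.75
eef_pos: [523.1, 106.4, 48.8]
tcp_rot: [-180.0, 0.0, 68.0]
ft_force: [-0.4, -0.5, 0.3]
grip_width: 9.9
grip_force: 0.0
```

Run:
```python
from h import *
np.set_printoptions(precision=1,suppress=True)
for i in range(3):
    f=cam("wrist");s=ctrl.get_state();t=track(f,s["tcp_rot"][2]);print(s["clock"],s["eef_pos"],s["tcp_rot"],bay(s["eef_pos"]),s["grip_width"],t and t[:3],bay(t[0]) if t else"")
cv2.imwrite("pics/w6.png",f["img"])
f["img"]=cv2.imread("pics/w5.png")
```

```text
10.8 [522.9 106.9  48.4] [-179.9    0.    68. ] [-245.5    5.7] 9.765971793444669 (array([559.3, 191.7]), np.int64(203), [(np.int64(267), np.int64(383)), (np.int64(262), np.int64(390)), (np.int64(254), np.int64(399))]) [-153.3    1.6]
10.85 [523.  107.2  48.7] [-179.9    0.    68.1] [-245.1    5.8] 9.978499834948881 (array([559.5, 191.7]), np.int64(204), [(np.int64(269), np.int64(384)), (np.int64(263), np.int64(392)), (np.int64(256), np.int64(401))]) [-153.2    1.5]
10.9 [523.1 107.5  48.9] [-180.    -0.    68.1] [-244.8    5.7] 10.084093696173738 (array([559.7, 192. ]), np.int64(204), [(np.int64(269), np.int64(385)), (np.int64(263), np.int64(392)), (np.int64(256), np.int64(402))]) [-152.9    1.4]
```

Scaled: 0.11 m / 0.75 = 0.1467, 0.106 m / 0.75 = 0.1413.

Emit:
jog_arm --targets "0.01 0.016 0.0013 -0.0053 0; 0.01 0.032 0.0027 -0.0053 0; 0.01 0.0533 0.0027 -0.0053 0; 0.01 0.088 0.0027 -0.0053 0; 0.01 0.1467 0.0027 -0.0053 0; 0.01 0.1413 0.0027 -0.0053 0; 0.01 0.12 0.0027 -0.0053 0; 0.01 0.0933 0.0027 -0.0053 0"

```text
clock: 11.9
eef_pos: [550.6, 169.2, 52.8]
tcp_rot: [-180.0, 0.1, 68.0]
ft_force: [-0.5, -1.1, -0.0]
grip_width: 10.0
grip_force: 0.0
```

Run:
```python
from h import *
np.set_printoptions(precision=1,suppress=True)
for i in range(3):
    f=cam("wrist");s=ctrl.get_state();t=track(f,s["tcp_rot"][2]);print(s["clock"],s["eef_pos"],bay(s["eef_pos"]),t and t[:3],bay(t[0]) if t else"",s["ft_force"])
g=cam("scene")
a=np.vstack([cv2.resize(f["img"],(480,300)),cv2.resize(g["img"][160:280,170:362],(480,300),interpolation=cv2.INTER_CUBIC)])
cv2.imwrite("pics/w7.png",a)
cv2.imwrite("pics/s7.png",g["img"])
```

```text
11.95 [549.9 165.3  52.4] [-181.3    1.1] None  [-1.6 -2.6 -1.3]
12.0 [550.6 166.3  52.6] [-180.1    0.8] None  [-0.4 -0.5  0. ]
12.05 [551.1 168.   53. ] [-178.4    0.9] None  [ 0.3  0.1 -0.8]
```

Run:
```python
from h import *
np.set_printoptions(precision=1,suppress=True)
for i in range(2):
    f=cam("wrist")
    hsv=cv2.cvtColor(cv2.GaussianBlur(f["img"],(3,3),0),cv2.COLOR_BGR2HSV)
    m=((hsv[...,1]<45)&(hsv[...,2]>45)).astype(np.uint8)
    n,l,st,ce=cv2.connectedComponentsWithStats(m)
    print([(st[k].tolist(),ce[k].round().tolist()) for k in range(1,n) if st[k,4]>300])
    print("pred px: edge mid,sill,pulley home crest/rear:",proj(f,[[*(O-50*U),168],[*(O-27.5*U),5],[*O,60],[*(O-60*U),60],[*(O-110*U),60],[*(O-90*U),10]]))
s=ctrl.get_state();print(s["clock"],s["eef_pos"])
```

```text
[([0, 0, 109, 231, 3817], [31.0, 93.0]), ([37, 0, 72, 43, 1749], [67.0, 16.0]), ([374, 0, 22, 61, 1162], [385.0, 28.0]), ([498, 0, 45, 37, 895], [520.0, 19.0]), ([455, 32, 45, 62, 1126], [476.0, 63.0]), ([52, 51, 34, 48, 921], [70.0, 72.0]), ([393, 132, 154, 105, 5207], [463.0, 184.0]), ([0, 188, 640, 212, 33123], [447.0, 314.0]), ([182, 313, 66, 47, 1158], [220.0, 335.0]), ([414, 365, 56, 35, 390], [443.0, 385.0]), ([92, 378, 53, 22, 727], [114.0, 391.0])]
pred px: edge mid,sill,pulley home crest/rear: [[  248.8 -2145.1]
 [  316.    -70.3]
 [  310.7  -271.1]
 [  316.3   -36.7]
 [  319.8   109.8]
 [  319.2    67.2]]
[([0, 0, 110, 232, 3882], [31.0, 93.0]), ([38, 0, 75, 45, 1853], [69.0, 17.0]), ([375, 1, 22, 62, 1124], [385.0, 29.0]), ([498, 0, 47, 39, 896], [520.0, 21.0]), ([455, 35, 45, 61, 1100], [476.0, 65.0]), ([54, 53, 33, 38, 784], [71.0, 71.0]), ([393, 133, 154, 106, 5215], [462.0, 186.0]), ([0, 190, 640, 210, 32496], [447.0, 313.0]), ([183, 313, 65, 47, 1230], [220.0, 336.0]), ([417, 364, 59, 36, 468], [446.0, 386.0]), ([91, 378, 54, 22, 737], [114.0, 391.0])]
pred px: edge mid,sill,pulley home crest/rear: [[  268.  -1970.2]
 [  316.9   -67.6]
 [  312.4  -265.7]
 [  317.5   -33.4]
 [  320.6   112.3]
 [  319.9    69.3]]
12.2 [551.6 171.   53.5]
```

Scaled: -0.29 m / 0.75 = -0.3867, -0.26 m / 0.75 = -0.3467.

Emit:
jog_arm --targets "0.01 -0.0267 0 0 0; 0.01 -0.08 0 -0.0267 0; 0.01 -0.1333 0 -0.08 0; 0.01 -0.1867 0 -0.1333 0; 0.01 -0.24 0 -0.1733 0; 0.01 -0.2933 0 -0.2 0; 0.01 -0.3467 0 -0.2 0; 0.01 -0.3867 0 -0.2 0"

```text
clock: 13.2
eef_pos: [442.7, -99.2, 203.9]
tcp_rot: [179.9, 0.0, 68.0]
ft_force: [0.1, 0.8, -0.2]
grip_width: 9.7
grip_force: 0.0
```

Run:
```python
from h import *
np.set_printoptions(precision=1,suppress=True)
f=cam("top");g=cam("scene");import pickle;pickle.dump((f,g),open("fin.pkl","wb"))
P=lambda x,y,z:[*(O+x*U+y*np.array([-U[1],U[0]])),z]
q=proj(f,[P(-60,0,60),P(-50,0,150),P(-27.5,0,5),P(-90,0,10)]);print(q)
print("scene",proj(g,[P(-60,0,60),P(-50,0,150)]))
a=cv2.resize(f["img"][110:210,200:330],(780,600),interpolation=cv2.INTER_CUBIC)
cv2.imwrite("pics/t8.png",a)
```

```text
[[269.1 167.3]
 [260.6 156.5]
 [259.5 168.3]
 [282.3 175.8]]
scene [[262.5 221.3]
 [255.9 196.1]]
```

View pics/t8.png

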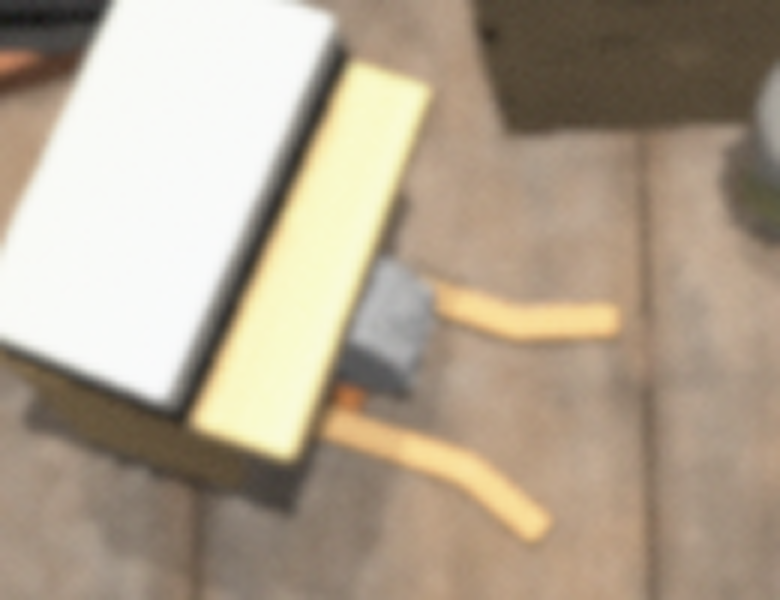

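The top crop shows the pulley under the shelf. Its rear edge runs (437,290)–(410,393), past the orange sill at (348,397), and it is standing between the kerbs. I'll check that position numerically and check it has settled.

Run:
```python
from h import *
import pickle
np.set_printoptions(precision=2,suppress=True)
f0,g0=pickle.load(open("fin.pkl","rb"))
V=np.array([-U[1],U[0]])
def P(u,v,z):
    return np.c_[O+np.outer(u,U)+np.outer(v,V),z]
for u0 in(-6,-3,0,3):
    a=np.radians(np.arange(0,360,2));out=[]
    for v in(18,-18):
        q=proj(f0,P(u0-60*np.cos(a),np.full(len(a),v),60+60*np.sin(a)));q=(q-[200,110]+.4)*6
        i=q[:,0].argmax();out.append(q[i].round(0))
    print(u0,out)
f=cam("top");d=cv2.absdiff(f["img"],f0["img"])[150:185,250:285];print("motion diff",d.mean(),d.max())
r=f["img"];print(ctrl.get_state()["clock"])
# bystanders: compare with first top frame
t=pickle.load(open("top.pkl","rb"))["img"]
for n,(x0,y0,x1,y1) in dict(block=(250,230,305,265),tape=(408,200,462,250),square=(160,240,242,295),bottle=(320,112,356,155)).items():
    print(n,cv2.absdiff(cv2.GaussianBlur(t[y0:y1,x0:x1],(5,5),0),cv2.GaussianBlur(f["img"][y0:y1,x0:x1],(5,5),0)).mean())
```

```text
-6 [array([416., 395.]), array([447., 314.])]
-3 [array([409., 393.]), array([440., 312.])]
0 [array([402., 390.]), array([433., 309.])]
3 [array([395., 389.]), array([426., 307.])]
motion diff 1.2356462585034014 11
13.35
block 9.81904761904762
tape 43.66728395061728
square 9.225277161862527
bottle 7.648794142980189
```

```bash
python3 -c "
from h import *
print(order.job_done())"
```

```text
the job is handed in; nothing more can be done
None
```

The pulley was rolled over the sill and stands upright in the bay, its centre measured at about bay x = -2 mm (±2 mm), and the job was handed in at about 13.4 s with the arm clear; the sanding block, try square and glue bottle looked unmoved in the top view, but the arm may have been hiding the tape roll, so I couldn't check that one.

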